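# Try the round key in the sample rim lock

## Robot

A 7-joint arm with a two-finger parallel gripper is mounted at the origin on a cart in front of the work surface, level with it; the furniture and walls round the work are solid. World frame = base frame: x ahead of the robot, y to its left, z up, the work surface at z = 0. Lengths are in m, angles in rad, forces in N, time in s.
With the tool pointing down it reaches from about 0.4 to 0.875 m from the base axis. Payload 6.5 kg.
Tool frame: the origin (TCP) lies between the finger pads; the fingertips stand 17 mm ahead of it and the grasp point (between the pads) lies 2 mm behind it; z points along the fingers, y is the line along which they close (so a half turn about z gives the same grasp; the last joint's range is limited). The gripper opens to 85 mm and grips with 20 to 120 N. Pads are 22 mm wide; open, the fingers measure 114 mm over their backs; the gripper's body (76 mm by 85 mm) begins 54 mm behind the grasp point. The pads swing forward as they close: fully open they stand 13 mm farther back than shut.
Start: joints at [-1.24, 0.536, -0.004, 1.538, 0.003, 1.067, -0.071], TCP at [0.251, 0.599, 0.248] pointing down, gripper open.
Joint ranges: [-2.7, 2.7], [-0.37, 2.16], [-1.27, 1.26], [0.24, 2.4], [-1.31, 4.45], [0.19, 1.91], [-2.76, 2.76]. Speed limits (rad/s): [2.39, 2.39, 3.14, 3.14, 3.14, 3.14, 3.14].

## Interface

Orientations are given as a unit quaternion [x, y, z, w].
In Python, from rig import bot, camrig, readout gives the robot as it stands (bot), with the cameras (camrig) and the readings (readout).
- The arm moves only by the tool steer_hand, called after "Call:" as name([rows], argument=value, ...), one row to a line, values as JSON. Schema: {"type":"object","properties":{"deltas":{"type":"array","items":{"type":"array","prefixItems":[{"type":"number"},{"type":"array","items":{"type":"number"},"minItems":3,"maxItems":3},{"type":"array","items":{"type":"number"},"minItems":3,"maxItems":3}],"minItems":3,"maxItems":3},"minItems":1,"maxItems":5},"force":{"type":"number"},"only":{"type":"string"},"quiet":{"type":"boolean"},"lines":{"type":"string"}},"required":["deltas"],"additionalProperties":false}. deltas is a list of rows, 1 to 5 of them, each written [opening, [dx, dy, dz], [rx, ry, rz]]: the opening from 0.0 (shut) to 1.0 (fully open), then dx, dy, dz in parts of the range, where 1.0 means 0.6 m, then a rotation vector rx, ry, rz in shares of pi rad (1.0 is pi rad); each row is the pose to reach, as a shift and turn from the pose commanded when the call began, along the tool's axes at that moment; what a row does not reach only later rows make up. A row lasts 1/12 s, in which the tool goes at most 0.0417 m and 0.125 rad, less where a joint would pass 70% of its speed; a pose out of reach is approached as far as the arm can. The fingers move at their own pace and stop on an object; force is the grip in N (left out, the last holds). Time passes only in rows, so rows that do not move let the fingers close. The tool returns the time, the measured TCP pose, the force, the opening and the grip force at its end. only (a regular expression) keeps the lines of the reply that match it, lines (a string "A,B") keeps lines A to B, and quiet returns only ok. No shift or turn number may pass 1 either way. Input that does not fit is refused with a message, and nothing moves.
- readout.observe(): the state, without advancing time (a new reading comes with each control period).
- camrig.read_camera(name): name is "scene" or "top" or "wrist"; returns a dict with "image" (420x560x3 uint8, blue, green, red), "fx", "fy", "cx", "cy" (pixels), "pose" (4x4, takes a point from camera to world coordinates). Camera axes: x right, y up, looking along -z (the intrinsics and any distortion apply to the point x, -y, -z); pixel columns grow to the right and rows downward; lengths in m; the calibration is good to about 2 mm. A picture is of the moment at which its call begins. There is no depth.
- bot.close_job(): hands the job in; it is judged then, once.
The state is a dict: "time": time; "joint_positions": joint angles; "joint_velocities": joint speeds; "tau": joint torques, N m; "tool_pos": TCP position; "tool_rot": TCP orientation; "ft_force": force on the tool from outside, world axes, zero at the start; "wrist_torque": the same for the moment, N m; "gripper_width": opening from 0.0 (shut) to 1.0 (fully open); "grasp_force": force on a finger pad.
Only numpy, scipy, OpenCV 4.12 (cv2) and the standard library are available. Lean on these libraries where they do the work, as an engineer would, in place of code of your own. Each camera call takes 0.05 s, during which the arm holds its last target. There are 200 camera calls.

## Task

Take the key with the round head out of the wooden key block and put it into the keyway of the sample lock. The discs inside are sticky and stand askew: wiggle the key a little clockwise and counter-clockwise to get it down past them, gently, never forcing it (the contact between key and lock stays under 40 N), until its collar is down on the face of the lock. Then turn it a quarter turn clockwise and finish while still gripping it, holding it turned against the spring so that the bolt stays drawn; leave the square-headed key and everything else on the bench where they are.

Things in the scene. Friction and masses are not known exactly. Their poses are not given: they have to be found in the camera images.
- round_key: The key to use: steel, 78 mm long, upright, blade down, in either slot of the key block. Origin at the blade's tip, z up the shank, x across the width, y through the thickness. Blade 24 mm (x) by 4 mm (y), square-ended, from the tip to z = 12 mm; above it a round neck 5 mm thick to z = 35 mm. The same both ways round (half turn about z). 35 to 70 g.
- bow (a point): Centre of the round key's head, 60 mm above the blade tip, axes as the key. The head is a flat ROUND disc 36 mm across (in x and z) and 8 mm thick (y) with a 9 mm hole: pinch it from above across its 8 mm, the fingers closing along y. Fingertips fit down to the collar's top, 22 mm below this point.
- collar (a point): Centre of the underside of the round key's collar (round, 32 mm across, 3 mm thick), 35 mm above the blade tip, axes as the key. While seating the key stop pressing at 5 to 10 N: contact forces between key and lock add up over all touching spots, so that a press of 25 N can already make 40 N of contact.
- square_key: The other key, in the other slot, to be left alone: the same in blade, neck and collar, but its head is a flat SQUARE plate 34 x 34 mm, 8 mm thick. Origin at the tip of its blade.
- key_block: Wooden key block, 50 mm (x) x 130 mm (y) x 50 mm high, fixed. Origin at the centre of its underside. Two slots in its top at y = -34 and +34 mm, 7 mm (x) by 27 mm (y), 40 mm deep; each key stands with its collar on the block, its width along the block's y: pinch its head along the block's x. Lift it 35 mm to free it.
- lock: Sample lock: grey steel case 110 x 90 mm on a wooden board 170 x 130 x 16 mm, lying face up, fixed to the bench; the face is 54 mm above the bench. Origin at the centre of the board's underside, x along the keyway and the board's long side. A brass bolt sticks out of the -x side and is drawn in 12 mm as the key turns.
- keyway (a point): Centre of the keyway's mouth in the rigid lock face, inside a flat steel ring 43 mm across; axes as the lock. It goes straight down, 26 mm long (x), 11 mm wide (y), slightly chamfered. The face plate is 4 mm thick: with the blade in it the key can yaw 0.28 rad either way. The key can make its quarter turn only with the collar less than 7 mm off the face.
- plug (a joint): Turn of the lock's cylinder in rad: 0 in line with the keyway, growing clockwise seen from above, stop at 1.5. A spring (0.02 N m at 0, 0.09 N m at 1.5) turns it back if let go. Its slot, 28 x 6 mm, lies 25 to 34 mm under the face and takes the blade only when that is straight again; the key has about 0.1 rad of play in it, so turn the key about 0.1 rad more than this value.
- tape: Loose roll of tape, 68 mm across, 19 mm high, a bystander to leave alone. Origin at the centre of its underside.
- discs (a point): Point 11 mm under the keyway. Two hidden sticky discs (6 to 9 and 13 to 16 mm under the face) stop the blade straight: each has a slot 28 x 8.4 mm set 0.36 to 0.40 rad askew, the upper clockwise, the lower counter-clockwise from above. The blade enters a disc when yawed about 0.25 rad its way, and then carries the disc along as it yaws. Ease off before yawing: pressed, the disc may drag along.
- measure: Loose orange tape measure standing on edge, 36 x 78 x 64 mm, a bystander to leave alone. Origin at the centre of its underside.

How it is judged:
On the way, in this order (a step that is already met when the one before it is completed fails the run):
1. the round-headed key is out of the block, held by the gripper (height (world z) of round_key above 0.055 m and contact force between the fingers and round_key above 1 N), for 0.1 s.
2. the key is home in the keyway: collar less than 5 mm off the face, lock not yet turned (z of collar in the frame of keyway below 0.005 m and horizontal distance between collar and keyway below 0.004 m and angle between round_key's own z axis and vertical below 0.12 rad and value of joint plug below 0.4 rad), for 0.1 s.
At the end, for the whole second after the job is handed in: The round-headed key stands in the keyway (collar within 5 mm of the face, 4 mm off axis at most, tilt under 0.12 rad), still gripped and at rest, and holds the cylinder turned clockwise more than 1.3 rad through the last second; the square-headed key has not moved 10 mm (value of joint plug above 1.3 rad and z of collar in the frame of keyway between -0.004 and 0.005 m and horizontal distance between collar and keyway below 0.004 m and angle between round_key's own z axis and vertical below 0.12 rad and contact force between the fingers and round_key above 1 N and linear speed of round_key below 0.02 m/s and distance of square_key from where it was at the start of the episode below 0.01 m); the arm keeps its last pose, push and grip.
It fails at once if the key is forced: more than 40 N between key and lock (contact force between round_key and lock above 40 N).
It fails at once if the square-headed key is disturbed by more than 10 mm (distance of square_key from where it was at the start of the episode above 0.01 m).
It fails at once if the tape measure or the tape roll is knocked 30 mm away (distance of any of measure, tape from where it was at the start of the episode above 0.03 m).
It also fails if it takes over 54 s, if anything falls off the work surface, if the arm or the gripper's body presses on something with over 40 N, if the wrist force passes 120 N, or if a joint passes its speed limit or range.

## Working session

There is one attempt and no reset: what is moved stays moved. The work goes in short steps, Python scripts to look and compute and a tool call to move; the robot and the scene stay as the last step left them, time stands still between calls to the robot, and variables do not carry over. Pictures are saved under pics/ and viewed, at most 10 in all, crops included, and the job is handed in when it is done.

```bash
ls; mkdir -p pics
```

Run:
```python
from rig import bot, camrig, readout
import cv2,numpy as np
for n in("scene","top","wrist"):
    c=camrig.read_camera(n);cv2.imwrite(f"pics/{n}0.png",c["image"]);print(n,c["fx"],c["fy"],c["cx"],c["cy"],[k for k in c]);print(np.round(c["pose"],4))
print(readout.observe())
```

```text
pics
rig.py
scene 530.6350676196719 530.6350676196719 273.1351711189865 214.82227346823342 ['image', 'fx', 'fy', 'cx', 'cy', 'pose']
[[-0.8953 -0.3405  0.287   0.9072]
 [ 0.4453 -0.6722  0.5915  0.8388]
 [-0.0085  0.6574  0.7535  1.1106]
 [ 0.      0.      0.      1.    ]]
top 505.3583997056793 505.3583997056793 278.0798109093515 211.74188790620894 ['image', 'fx', 'fy', 'cx', 'cy', 'pose']
[[ 0.009   0.9811 -0.1931  0.2838]
 [-0.9999  0.0103  0.0057  0.037 ]
 [ 0.0076  0.193   0.9812  1.231 ]
 [ 0.      0.      0.      1.    ]]
wrist 299.2589688235132 299.2589688235132 281.25594790686176 213.5846232693419 ['image', 'fx', 'fy', 'cx', 'cy', 'pose']
[[ 0.3852 -0.8716 -0.3033  0.1727]
 [ 0.9228  0.3631  0.1284  0.6311]
 [-0.0018 -0.3293  0.9442  0.3736]
 [ 0.      0.      0.      1.    ]]
{'time': 0.15, 'joint_positions': array([-1.24022755,  0.53702643, -0.00442702,  1.53863914,  0.00257163,
        1.06726614, -0.07120931]), 'joint_velocities': array([-1.02350924e-03, -2.46693948e-03, -4.08765642e-04, -3.56587262e-03,
        6.57432298e-04,  6.58114458e-05,  8.64940922e-04]), 'tau': array([ 1.39402389e-03, -5.83782005e+01,  1.04973536e+00, -2.59347743e+01,
        1.25243820e-02,  6.54127434e-03, -2.04918621e-05]), 'tool_pos': array([0.25101529, 0.59908301, 0.24759494]), 'tool_rot': array([ 1.97066787e-01,  9.80389839e-01, -6.60395336e-04, -9.14805204e-05]), 'ft_force': array([0.10899926, 0.15369434, 0.66042859]), 'wrist_torque': array([0.00173909, 0.05654034, 0.02989946]), 'grasp_force': 0.0, 'gripper_width': 1.0020609767747388}
```

View pics/top0.png

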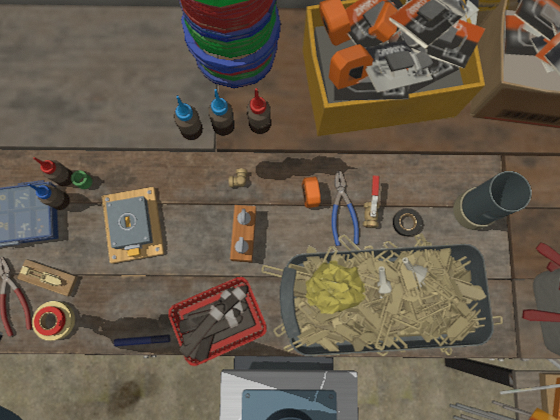

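View pics/scene0.png

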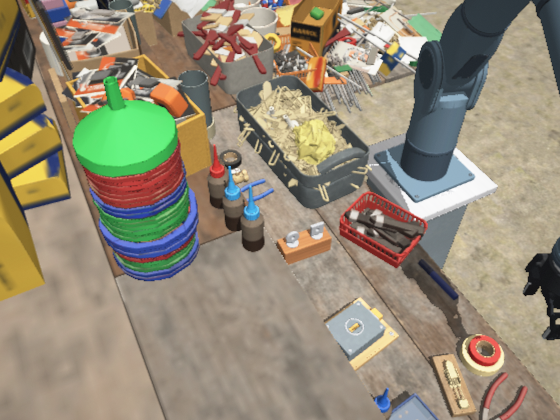

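The top view shows the lock at about (128,222), the key block at (242,232) with keys near (242,218) and (240,245), the orange measure at (312,192) and the tape at (408,222). The scene view shows the keys at (292,240) and (317,231) and the lock at (357,328). I'll zoom in on these.

Run:
```python
import cv2,numpy as np
s=cv2.imread("pics/scene0.png");t=cv2.imread("pics/top0.png")
f=lambda im,x,y,w,h:cv2.resize(im[y:y+h,x:x+w],(400,300),interpolation=cv2.INTER_CUBIC)
a=np.vstack([np.hstack([f(s,265,210,80,60),f(t,202,202,80,60)]),np.hstack([f(s,315,290,100,75),f(t,85,180,100,75)])])
cv2.imwrite("pics/z.png",a)
```

```text
(no output)
```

View pics/z.png

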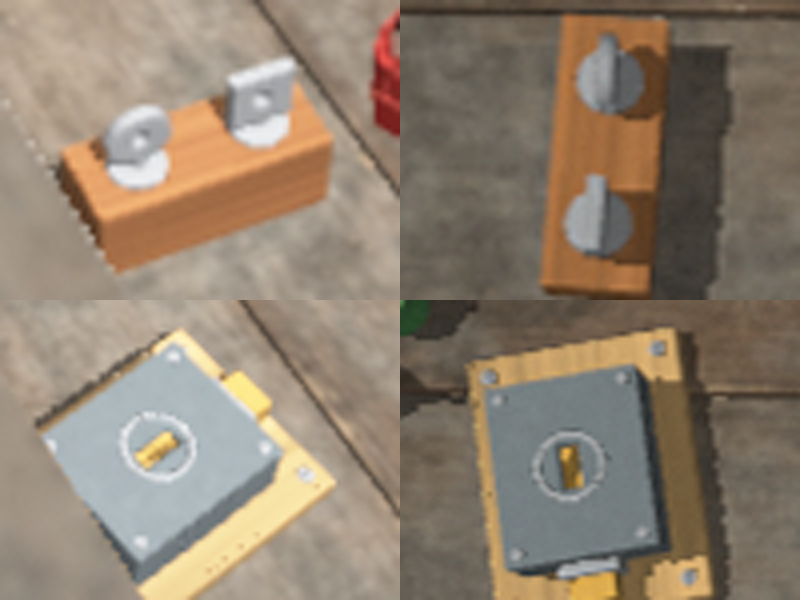

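The round key is the left one in the scene view, which is the upper, farther-x one in top at about px (244,218). The lock ring is at top px (127.3,221.5). These pixels give a first estimate by ray casting, and the wrist camera will refine it.

Create h.py:
```python
from rig import bot, camrig, readout
import numpy as np,cv2
from scipy.spatial.transform import Rotation as R
def ray(c,u,v,z):
    d=c["pose"][:3,:3]@np.array([(u-c["cx"])/c["fx"],-(v-c["cy"])/c["fy"],-1]);o=c["pose"][:3,3]
    return o+d*(z-o[2])/d[2]
def proj(c,p):
    q=c["pose"][:3,:3].T@(np.asarray(p)-c["pose"][:3,3]);return np.array([c["cx"]+c["fx"]*q[0]/-q[2],c["cy"]+c["fy"]*q[1]/q[2]])
def tool():
    o=readout.observe();return o["tool_pos"],R.from_quat(o["tool_rot"]),o
def delta(p,yaw):
    """shift and rotvec in tool axes to reach p, tool down with tool-y axis along world angle yaw (mod pi)"""
    t,r,o=tool();z=np.array([0,0,-1.]);best=None
    for a in(yaw,yaw+np.pi):
        y=np.array([np.cos(a),np.sin(a),0]);m=R.from_matrix(np.c_[np.cross(y,z),y,z]);w=(r.inv()*m).as_rotvec()
        if best is None or np.linalg.norm(w)<np.linalg.norm(best):best=w
    print("shift",np.round(r.inv().apply(np.asarray(p)-t),4),"rot",np.round(best,4),"j7",o["joint_positions"][6].round(3),"t",o["time"])
```

Run:
```python
from h import *
c=camrig.read_camera("top")
f=lambda x,y:(202+(x-400)/5,202+y/5); g=lambda x,y:(85+(x-400)/4,180+(y-300)/4)
for n,p,z in(("rk",f(610,80),.053),("sq",f(598,220),.053),("b1",f(562,15),.05),("b2",f(668,20),.05),("b3",f(541,288),.05),("b4",f(649,296),.05),
 ("ring",g(569,466),.054),("l1",g(486,384),.054),("l2",g(636,367),.054),("l3",g(508,570),.054),("l4",g(668,550),.054)):print(n,ray(c,*p,z).round(4))
c=camrig.read_camera("scene")
s=lambda x,y:(265+x/5,210+y/5); l=lambda x,y:(315+x/4,290+(y-300)/4)
for n,p,z in(("rk",s(137,168),.053),("sq",s(262,128),.053),("ring",l(160,446),.054),("l1",l(178,333),.054),("l2",l(40,430),.054),("l3",l(283,460),.054),("l4",l(135,575),.054)):print(n,ray(c,*p,z).round(4))
t,r,o=tool();print(r.as_matrix().round(3))
```

```text
rk [0.4996 0.1108 0.053 ]
sq [0.4329 0.1149 0.053 ]
b1 [0.5315 0.1345 0.05  ]
b2 [0.5296 0.0839 0.05  ]
b3 [0.401 0.141 0.05 ]
b4 [0.3978 0.0905 0.05  ]
ring [0.4882 0.3858 0.054 ]
l1 [0.5371 0.4383 0.054 ]
l2 [0.5484 0.35   0.054 ]
l3 [0.4262 0.4173 0.054 ]
l4 [0.4389 0.3247 0.054 ]
rk [0.5038 0.1168 0.053 ]
sq [0.4348 0.1227 0.053 ]
ring [0.489  0.3877 0.054 ]
l1 [0.4403 0.3299 0.054 ]
l2 [0.5436 0.3489 0.054 ]
l3 [0.4329 0.4257 0.054 ]
l4 [0.5423 0.4473 0.054 ]
[[-0.922  0.386 -0.   ]
 [ 0.386  0.922 -0.001]
 [-0.    -0.001 -1.   ]]
```

Run:
```python
from h import *
delta([0.501,0.113,0.2],1.505)
```

```text
shift [-0.4184 -0.3519  0.0482] rot [-8.00e-04 -1.00e-04 -3.31e-01] j7 -0.071 t 0.25
```

Careful with the scale: shifts go in shares of 0.6 m and turns go in shares of pi rad. That gives: -0.156 m is -0.26, -0.131 m is -0.2183.

Call:
steer_hand([
  [1, [-0.052, -0.0437, 0], [0, 0, 0]],
  [1, [-0.104, -0.0873, 0], [0, 0, 0]],
  [1, [-0.156, -0.131, 0], [0, 0, 0]],
  [1, [-0.208, -0.1747, 0], [0, 0, 0]],
  [1, [-0.26, -0.2183, 0], [0, 0, 0]],
], force=60)

```text
time: 0.67
tool_pos: [0.345, 0.4166, 0.2483]
tool_rot: [0.197, 0.98, 0.0, 0.0]
ft_force: [0.5, 0.8, -0.2]
gripper_width: 1.0
grasp_force: 0.0
```

Call:
steer_hand([
  [1, [-0.052, -0.0437, 0], [0, 0, 0]],
  [1, [-0.104, -0.0873, 0], [0, 0, 0]],
  [1, [-0.156, -0.131, 0], [0, 0, 0]],
  [1, [-0.208, -0.1747, 0], [0, 0, 0]],
  [1, [-0.26, -0.2183, 0], [0, 0, 0]],
])

```text
time: 1.08
tool_pos: [0.4383, 0.2354, 0.2485]
tool_rot: [0.197, 0.98, 0.0, 0.0]
ft_force: [0.9, 0.0, -0.8]
gripper_width: 0.997
grasp_force: 0.0
```

Call:
steer_hand([
  [1, [-0.0433, -0.0367, 0.0167], [0, 0, -0.0382]],
  [1, [-0.0883, -0.0733, 0.0333], [0, 0, -0.0764]],
  [1, [-0.1333, -0.1117, 0.05], [0, 0, -0.105]],
  [1, [-0.1767, -0.15, 0.08], [0, 0, -0.105]],
  [1, [-0.1767, -0.15, 0.08], [0, 0, -0.105]],
])

```text
time: 1.5
tool_pos: [0.5018, 0.1049, 0.198]
tool_rot: [0.038, 0.999, -0.003, -0.001]
ft_force: [-0.7, -0.7, -0.1]
gripper_width: 1.001
grasp_force: 0.0
```

Run:
```python
from h import *
delta([0.501,0.113,0.2],1.505)
c=camrig.read_camera("wrist");cv2.imwrite("pics/w1.png",c["image"]);np.savez("w1.npz",**c)
```

```text
shift [ 0.0014  0.008  -0.0021] rot [-0.0051 -0.0016 -0.0107] j7 1.252 t 1.5
```

View pics/w1.png

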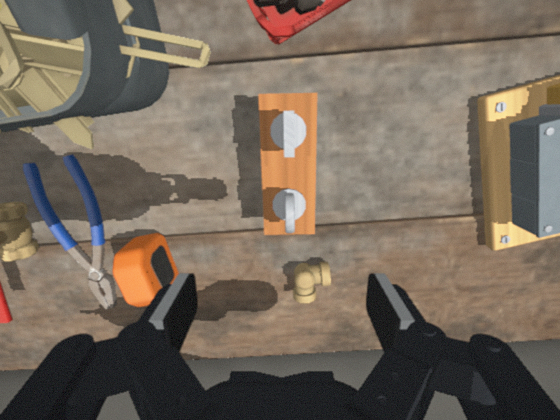

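In the wrist view the block top spans (259–317, 93–235), the square key's collar is at about (289,131), and the round key's collar is at about (289,205) with its head going down to (291,230). I'll measure these with masks.

Run:
```python
from h import *
c=dict(np.load("w1.npz"));im=c["image"];hsv=cv2.cvtColor(im,cv2.COLOR_BGR2HSV)
g=((hsv[...,1]<40)&(hsv[...,2]>120)).astype(np.uint8);g[:90]=0;g[240:]=0;g[:,:255]=0;g[:,320:]=0
n,l,s,ce=cv2.connectedComponentsWithStats(g)
for i in range(1,n):
    if s[i,4]>60:
        m=(l==i).astype(np.uint8);k=max(cv2.findContours(m,0,1)[0],key=cv2.contourArea)
        print(s[i],cv2.minEnclosingCircle(k))
        for r in range(s[i,1],s[i,1]+s[i,3],3):
            xs=np.where(m[r])[0];print(r,xs.min(),xs.max(),end="; ")
        print()
b=((hsv[...,0]<16)&(hsv[...,1]>110)&(hsv[...,2]>100)).astype(np.uint8);b[:85]=0;b[245:]=0;b[:,:250]=0;b[:,:][:,325:]=0
k=max(cv2.findContours(b,0,1)[0],key=cv2.contourArea);bx=cv2.boxPoints(cv2.minAreaRect(k));print(bx)
for p in bx:print(ray(c,*p,.05).round(4))
```

Run:
```python
import cv2
im=cv2.imread("pics/w1.png")[85:245,240:340];cv2.imwrite("pics/w1c.png",cv2.resize(im,(375,600),interpolation=cv2.INTER_NEAREST))
```

```text
[255  90  65 125 427] ((287.95709228515625, 151.75369262695312), 69.11724853515625)
90 263 319; 93 256 319; 96 319 319; 99 318 319; 102 318 319; 105 318 319; 108 318 319; 111 318 319; 114 318 319; 117 318 319; 120 318 319; 123 318 319; 126 318 319; 129 318 319; 132 318 319; 135 318 319; 138 318 319; 141 318 319; 144 318 319; 147 317 319; 150 318 319; 153 317 319; 156 317 319; 159 317 319; 162 317 319; 165 317 319; 168 317 319; 171 317 319; 174 317 318; 177 317 319; 180 317 319; 183 317 319; 186 317 319; 189 317 319; 192 317 319; 195 317 319; 198 317 319; 201 317 319; 204 317 319; 207 316 319; 210 316 319; 213 316 319; 
[ 271  111   35   46 1128] ((288.5, 133.5), 22.94568634033203)
111 284 293; 114 280 296; 117 277 300; 120 274 302; 123 272 304; 126 271 305; 129 271 305; 132 271 305; 135 271 305; 138 272 303; 141 274 302; 144 276 299; 147 280 295; 150 284 293; 153 284 293; 156 285 293; 
[273 189  32  44 916] ((288.0, 210.5), 21.86902618408203)
189 284 291; 192 279 298; 195 276 302; 198 274 303; 201 273 304; 204 273 304; 207 273 304; 210 274 303; 213 275 302; 216 278 299; 219 283 295; 222 286 294; 225 286 294; 228 286 294; 231 286 293; 
[[257.99997   92.999985]
 [315.99997   92.999985]
 [315.99997  233.99995 ]
 [257.99997  233.99995 ]]
[0.4023 0.0909 0.05  ]
[0.406  0.1401 0.05  ]
[0.536  0.1352 0.05  ]
[0.5318 0.0778 0.05  ]
```

View pics/w1c.png

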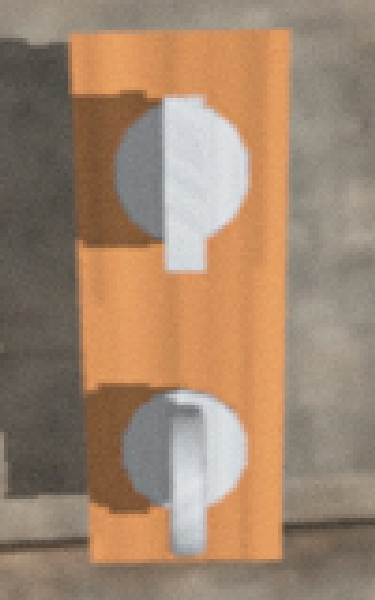

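The crop confirms the nearer-bottom key is round, with its collar centre at about (289,204.5), and the square key's collar at about (288.5,131).

Run:
```python
from h import *
c=dict(np.load("w1.npz"))
a=ray(c,289,204.7,.053);b=ray(c,288.5,131.0,.053);print(a,b,a-b,np.hypot(*(a-b)[:2]))
yaw=np.arctan2(*(a-b)[1::-1]);print(yaw)
# head top center line
print(ray(c,290.3,225,.093))
delta([a[0],a[1],.074],yaw+np.pi/2)
```

```text
[0.50265035 0.1105473  0.053     ] [0.43518967 0.11461515 0.053     ] [ 0.06746068 -0.00406785  0.        ] 0.06758321028574064
-0.06022659044607809
[0.50772905 0.11053288 0.093     ]
shift [-0.0018  0.0023  0.1249] rot [-0.0028 -0.0021 -0.0141] j7 1.248 t 1.55
```

Converted, 0.09 m is 0.15, 0.06 m is 0.1, -0.014 rad is -0.0045.

Call:
steer_hand([
  [0.6, [-0.0033, 0.0033, 0.05], [-0.001, -0.0006, -0.0045]],
  [0.5, [-0.0033, 0.0033, 0.1], [-0.001, -0.0006, -0.0045]],
  [0.5, [-0.0033, 0.0033, 0.15], [-0.001, -0.0006, -0.0045]],
  [0.5, [-0.0033, 0.0033, 0.15], [-0.001, -0.0006, -0.0045]],
])

```text
time: 1.88
tool_pos: [0.4989, 0.1157, 0.1061]
tool_rot: [0.026, 1.0, 0.0, -0.003]
ft_force: [-1.2, -0.5, 0.9]
gripper_width: 0.504
grasp_force: 0.0
```

Run:
```python
from h import *
c=camrig.read_camera("wrist");cv2.imwrite("pics/w2.png",c["image"])
delta([.5027,.1107,.074],1.5106)
```

```text
shift [-0.0026 -0.0051  0.0345] rot [ 0.0016 -0.0034  0.0088] j7 1.281 t 1.9333
```

View pics/w2.png

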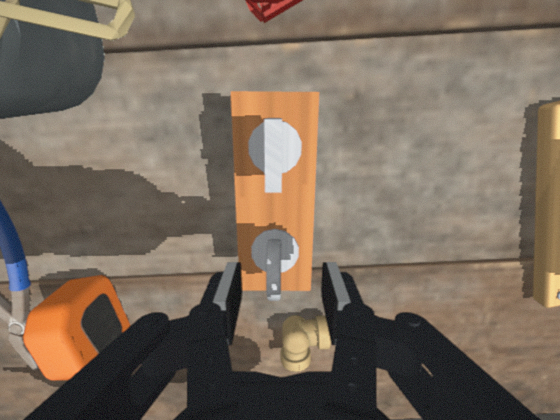

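Wrist view: the key head is at col 274 and the finger mid-line at about 282, which matches the 5 mm correction computed.

Converted, 0.01 m is 0.0167, -0.004 m is -0.0067, 0.006 rad is 0.0019.

Call:
steer_hand([
  [0.5, [-0.005, -0.0067, 0], [0, 0, 0.0019]],
  [0.5, [-0.005, -0.0067, 0], [0, 0, 0.0019]],
  [0.5, [-0.005, -0.0067, 0.0167], [0, 0, 0.0019]],
  [0.5, [-0.005, -0.0067, 0.0167], [0, 0, 0.0019]],
])

```text
time: 2.27
tool_pos: [0.5059, 0.1112, 0.1004]
tool_rot: [0.029, 1.0, 0.002, 0.002]
ft_force: [-0.6, -0.2, -0.1]
gripper_width: 0.496
grasp_force: 0.0
```

Run:
```python
from h import *
c=camrig.read_camera("wrist")
delta([.5027,.1107,.074],1.5106)
c=camrig.read_camera("wrist")
im=c["image"]
np.savez("w3.npz",**c);cv2.imwrite("pics/w3.png",im)
for n,p in(("collar",[.5027,.1107,.053]),("headtop",[.5027,.1107,.093])):print(n,proj(c,p))
hsv=cv2.cvtColor(im,cv2.COLOR_BGR2HSV);g=((hsv[...,1]<40)&(hsv[...,2]>90))
for r in range(235,310,6):
    xs=np.where(g[r,235:325])[0]+235;print(r,xs.min() if len(xs) else 0,xs.max() if len(xs) else 0,len(xs))
delta([.5027,.1107,.074],1.5106)
```

```text
shift [ 0.0029 -0.0007  0.0264] rot [0.0032 0.0021 0.0014] j7 1.288 t 2.3167
collar [281.40313941 245.37254125]
headtop [281.64328431 279.10124817]
235 259 324 47
241 240 324 54
247 257 324 51
253 238 303 47
259 262 299 38
265 235 291 22
271 274 287 14
277 274 287 14
283 274 287 14
289 246 313 42
295 255 321 36
301 264 321 51
307 275 306 25
shift [ 0.0029 -0.0007  0.0265] rot [0.0032 0.0021 0.0015] j7 1.288 t 2.3667
```

Converted, 0.026 m is 0.0433, 0.003 m is 0.005, 0.003 rad is 0.001.

Call:
steer_hand([
  [0.5, [0.005, -0.0017, 0.0217], [0.001, 0.0006, 0.0003]],
  [0.5, [0.005, -0.0017, 0.0433], [0.001, 0.0006, 0.0003]],
  [0.5, [0.005, -0.0017, 0.0433], [0.001, 0.0006, 0.0003]],
  [0, [0.005, -0.0017, 0.0433], [0.001, 0.0006, 0.0003]],
], force=60)

```text
time: 2.7
tool_pos: [0.5024, 0.1103, 0.0743]
tool_rot: [0.03, 1.0, -0.0, -0.0]
ft_force: [-0.2, 0.9, 0.3]
gripper_width: 0.376
grasp_force: 0.0
```

Call:
steer_hand([
  [0, [0, 0, 0], [0, 0, 0]],
  [0, [0, 0, 0], [0, 0, 0]],
  [0, [0, 0, 0], [0, 0, 0]],
  [0, [0, 0, 0], [0, 0, 0]],
])

```text
time: 3.03
tool_pos: [0.5034, 0.1104, 0.0752]
tool_rot: [0.03, 1.0, 0.0, 0.001]
ft_force: [-1.8, 0.4, 7.0]
gripper_width: 0.084
grasp_force: 59.1
```

Run:
```python
from h import *
delta([.5027,.1107,.074],1.5106);print(tool()[2]["wrist_torque"])
```

```text
shift [0.0007 0.0002 0.0012] rot [0.0006 0.0016 0.0003] j7 1.29 t 3.0333
[-0.08643358  0.19490475 -0.05986701]
```

Converted, -0.085 m is -0.1417, -0.055 m is -0.0917.

Call:
steer_hand([
  [0, [0, 0, -0.0167], [0, 0, 0]],
  [0, [0, 0, -0.05], [0, 0, 0]],
  [0, [0, 0, -0.0917], [0, 0, 0]],
  [0, [0, 0, -0.1417], [0, 0, 0]],
  [0, [0, 0, -0.1417], [0, 0, 0]],
])

```text
time: 3.45
tool_pos: [0.5058, 0.1109, 0.1647]
tool_rot: [0.03, 1.0, 0.001, 0.004]
ft_force: [0.6, 0.9, 0.3]
gripper_width: 0.085
grasp_force: 59.2
```

Run:
```python
from h import *
yaw=.06;c=camrig.read_camera("wrist")
delta([.4885,.387,.16],np.pi/2+.185);print(tool()[2])
np.savez("w4.npz",**c);cv2.imwrite("pics/w4.png",c["image"])
```

```text
shift [0.0328 0.2747 0.003 ] rot [ 0.0016  0.0061 -0.245 ] j7 1.271 t 3.5
{'time': 3.5, 'joint_positions': array([-0.39433776,  0.4278508 ,  0.11371589,  1.97049261, -0.07006521,
        0.74061305,  1.27149451]), 'joint_velocities': array([ 0.00182176,  0.05201417, -0.01166322,  0.04337857, -0.00469453,
       -0.02855307,  0.00382878]), 'tau': array([ 3.12641007e-02, -4.78657007e+01,  2.36292936e+00, -2.07137203e+01,
        5.42416144e-02,  3.30759706e-01, -3.52001202e-02]), 'tool_pos': array([0.50474527, 0.11082667, 0.16255984]), 'tool_rot': array([0.02997518, 0.99954569, 0.0010668 , 0.00296136]), 'ft_force': array([-0.90596528, -0.3582658 , -1.45911563]), 'wrist_torque': array([ 0.00582041, -0.01562635,  0.01005295]), 'grasp_force': 59.17902946472168, 'gripper_width': 0.08674726275032331}
```

Converted, 0.17 m is 0.2833, -0.038 m is -0.0633.

Call:
steer_hand([
  [0, [-0.01, 0.0583, -0.0167], [0, 0, 0]],
  [0, [-0.02, 0.1167, -0.0333], [0, 0, 0]],
  [0, [-0.03, 0.175, -0.05], [0, 0, 0]],
  [0, [-0.04, 0.2333, -0.0633], [0, 0, 0]],
  [0, [-0.05, 0.2833, -0.0633], [0, 0, 0]],
])

```text
time: 3.92
tool_pos: [0.543, 0.2813, 0.1985]
tool_rot: [0.029, 1.0, 0.001, 0.001]
ft_force: [0.4, 0.2, -0.1]
gripper_width: 0.087
grasp_force: 59.2
```

Call:
steer_hand([
  [0, [-0.0033, 0.06, 0], [0, 0, -0.0191]],
  [0, [-0.0067, 0.12, 0], [0, 0, -0.0382]],
  [0, [-0.0133, 0.1817, 0], [0, 0, -0.0573]],
  [0, [-0.0133, 0.1817, 0], [0, 0, -0.078]],
  [0, [-0.0133, 0.1817, 0], [0, 0, -0.078]],
])

```text
time: 4.33
tool_pos: [0.5556, 0.3893, 0.1959]
tool_rot: [-0.096, 0.995, 0.0, -0.001]
ft_force: [-0.7, -0.6, -0.6]
gripper_width: 0.087
grasp_force: 59.2
```

Call:
steer_hand([
  [0, [0, 0, 0], [0, 0, 0]],
  [0, [0, 0, 0], [0, 0, 0]],
])

```text
time: 4.5
tool_pos: [0.5574, 0.3847, 0.1967]
tool_rot: [-0.091, 0.996, -0.001, -0.0]
ft_force: [-0.1, 0.3, -0.1]
gripper_width: 0.087
grasp_force: 59.2
```

Run:
```python
from h import *
c=camrig.read_camera("wrist");c=camrig.read_camera("wrist")
delta([.4885,.387,.16],np.pi/2+.185)
np.savez("w5.npz",**c);cv2.imwrite("pics/w5.png",c["image"])
```

```text
shift [0.0675 0.0146 0.0372] rot [-0.001  -0.0003 -0.0027] j7 1.099 t 4.6
```

View pics/w5.png

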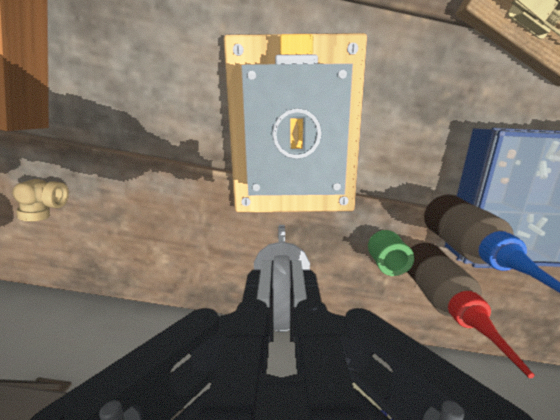

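Ring centre is at about (298,133), with the face screws at (252,75), (343,74), (337,187), (256,187). The held key's collar spans cols 255–309 around row 262, and the blade's near edge shows at (282,226–245). Next I'll measure these precisely.

Run:
```python
from h import *
c=dict(np.load("w5.npz"));im=c["image"];hsv=cv2.cvtColor(im,cv2.COLOR_BGR2HSV)
g=cv2.cvtColor(im,cv2.COLOR_BGR2GRAY)
w=((hsv[...,1]<40)&(hsv[...,2]>165)).astype(np.uint8);w[:65]=0;w[200:]=0;w[:,:244]=0;w[:,352:]=0
n,l,s,ce=cv2.connectedComponentsWithStats(w,connectivity=8)
P=[]
for i in range(1,n):
    if s[i,4]>8: print(s[i],ce[i].round(2),ray(c,*ce[i],.054).round(4))
    if s[i,2]>35:
        k=cv2.findContours((l==i).astype(np.uint8),0,1)[0][0];e=cv2.fitEllipse(k);print("ell",e,ray(c,*e[0],.054))
y=(hsv[...,0]>15)&(hsv[...,0]<35)&(hsv[...,1]>120);y[:110]=0;y[160:]=0;y[:,:280]=0;y[:,315:]=0
k=max(cv2.findContours(y.astype(np.uint8),0,1)[0],key=cv2.contourArea);print("yel",cv2.boundingRect(k),cv2.minAreaRect(k))
cr=np.vstack([np.hstack([cv2.resize(im[105:165,265:335],(400,300),interpolation=2),cv2.resize(im[215:290,235:335],(400,300),interpolation=2)]),
 np.hstack([cv2.resize(np.load("w4.npz")["image"][215:290,235:335],(400,300),interpolation=2)]*2)])
cv2.imwrite("pics/z5.png",cr)
```

```text
[  244    65   108   130 12750] [296.57 127.92] [0.4865 0.3839 0.054 ]
ell ((296.596923828125, 127.33431243896484), (119.25740814208984, 154.48358154296875), 1.8283841609954834) [0.48600523 0.38380552 0.054     ]
[340 197   8   3  22] [343.5  198.09] [0.5404 0.4396 0.054 ]
[244 198   5   2  10] [246.  198.5] [0.5575 0.35   0.054 ]
yel (291, 119, 12, 29) ((296.5, 133.0), (28.0, 11.0), 90.0)
```

View pics/z5.png

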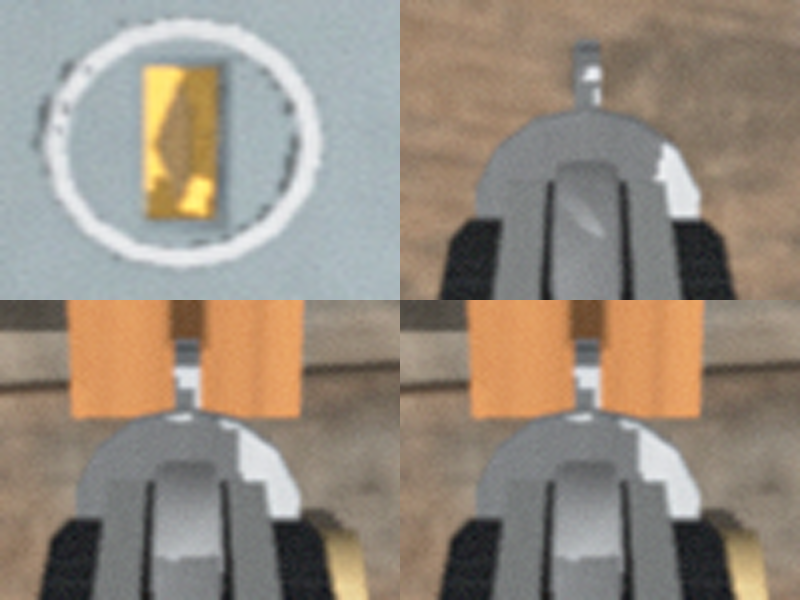

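The zoom shows the ring and keyway mouth clearly. On the held key, the collar's front rim apex is at about (281.8,242) and the blade's lower front corner at about (282,225). I'll convert both to tool coordinates.

Run:
```python
from h import *
c=dict(np.load("w5.npz"));im=c["image"]
t,r,o=tool()
for n,p,dz in(("collar apex",(281.75,242),-.0252),("collar L",(235+75/4,215+210/4.),-.0222),("collar R",(235+300/4,215+210/4.),-.0222),("blade corner",(282,225),-.0602)):
    print(n,r.inv().apply(ray(c,*p,t[2]+dz)-t).round(4))
hsv=cv2.cvtColor(im,cv2.COLOR_BGR2HSV)
w=((hsv[...,1]<30)&(hsv[...,2]>208)).astype(np.uint8);w[:105]=0;w[165:]=0;w[:,:265]=0;w[:,335:]=0
n,l,s,ce=cv2.connectedComponentsWithStats(w,connectivity=8);i=1+s[1:,4].argmax()
k=cv2.findContours((l==i).astype(np.uint8),0,1)[0][0];e=cv2.fitEllipse(cv2.convexHull(k));print(s[i],e)
R0=ray(c,*e[0],.054);print("ring",R0, [ray(c,*e[0]+np.array(d)*1.,.054).round(4) for d in((s[i,2]/2,0),)])
print("tcp",t,"ring in tool",r.inv().apply(R0-t).round(4))
# keyway mouth via crop
f=lambda x,y:(265+x/5.714,105+y/5)
for q in((143,65),(143,218),(226,62),(228,222)):print(r.inv().apply(ray(c,*f(*q),.054)-t).round(4))
# lock orientation from case edges (blue-grey face vs yellow board)
y=((hsv[...,0]>15)&(hsv[...,0]<32)&(hsv[...,1]>100))
# left face edge & right face edge per row
def edge(rows,rng,rev):
    pts=[]
    for v in rows:
        xs=[u for u in rng if not y[v,u]]
        if xs: pts.append((xs[0],v))
    return pts
L=edge(range(80,185,5),range(236,270),0);Rr=edge(range(80,185,5),range(358,330,-1),0)
for P in(L,Rr):
    W=np.array([ray(c,*p,.054)[:2] for p in P]);d=np.polyfit(W[:,0],W[:,1],1);print("edge slope ang",np.arctan(d[0]),np.abs(np.polyval(d,W[:,0])-W[:,1]).max())
g=cv2.cvtColor(im,cv2.COLOR_BGR2GRAY)
for q in((252,75),(343,74),(337,187),(256,187)):
    u,v=q;z=g[v-7:v+8,u-7:u+8].astype(float);z=(z>z.max()-35);yy,xx=np.nonzero(z);p=(u-7+xx.mean(),v-7+yy.mean());print(np.round(p,1),ray(c,*p,.054).round(4))
```

```text
collar apex [ 0.0159 -0.0008  0.0252]
collar L [ 0.0017 -0.0164  0.0222]
collar R [0.0017 0.0151 0.0222]
blade corner [ 0.0123 -0.0006  0.0602]
[273 109  48  49 452] ((296.82562255859375, 133.1981658935547), (47.463958740234375, 49.26402282714844), 12.46900749206543)
ring [0.49078424 0.38497775 0.054     ] [array([0.487 , 0.4055, 0.054 ])]
tcp [0.55757151 0.38488341 0.19717991] ring in tool [0.0656 0.0123 0.1432]
[0.0782 0.0063 0.1432]
[0.0524 0.0066 0.1432]
[0.0787 0.0187 0.1432]
[0.0517 0.0197 0.1432]
edge slope ang 0.1612964214405642 0.007650864668396762
edge slope ang 0.27218210620543093 0.0029421046806135664
[251.6  74.7] [0.452  0.3393 0.054 ]
[342.5  73.7] [0.4377 0.4123 0.054 ]
[337.2 187.2] [0.5313 0.4312 0.054 ]
[256.  187.1] [0.545  0.3575 0.054 ]
```

Converted, 0.0655 m is 0.1092, 0.04 m is 0.0667, -0.014 rad is -0.0045.

Call:
steer_hand([
  [0, [0.0333, 0.0067, 0.0167], [0, 0, -0.0045]],
  [0, [0.0667, 0.0133, 0.0333], [0, 0, -0.0045]],
  [0, [0.1092, 0.022, 0.05], [0, 0, -0.0045]],
  [0, [0.1092, 0.022, 0.0667], [0, 0, -0.0045]],
  [0, [0.1092, 0.022, 0.0667], [0, 0, -0.0045]],
])

```text
time: 5.02
tool_pos: [0.4883, 0.3864, 0.1556]
tool_rot: [-0.1, 0.995, -0.001, -0.002]
ft_force: [-0.2, -0.5, -0.0]
gripper_width: 0.086
grasp_force: 59.2
```

Call:
steer_hand([
  [0, [0, 0, 0.0167], [0, 0, 0]],
  [0, [0, 0, 0.0417], [0, 0, 0]],
  [0, [0, 0, 0.0417], [0, 0, 0]],
  [0, [0, 0, 0.0417], [0, 0, 0]],
])

```text
time: 5.35
tool_pos: [0.4912, 0.3866, 0.1319]
tool_rot: [-0.099, 0.995, -0.001, -0.0]
ft_force: [-0.0, 0.0, -0.5]
gripper_width: 0.089
grasp_force: 59.2
```

Run:
```python
from h import *
delta([.4909,.3857,.1200],np.pi/2+.196);t=tool()[0]
c=camrig.read_camera("wrist");np.savez("w6.npz",**c)
im=c["image"];cv2.imwrite("pics/z6.png",cv2.resize(im[150:330,190:390],(660,594),interpolation=2))
delta([.4909,.3857,.1200],np.pi/2+.196);print(tool()[2]["ft_force"])
```

```text
shift [ 0.0005 -0.0008  0.0119] rot [-0.001  -0.0004  0.0016] j7 1.04 t 5.35
shift [ 0.0009 -0.0012  0.0126] rot [-0.0002  0.0007  0.0019] j7 1.04 t 5.4
[-0.3539634   0.05422943 -0.71111798]
```

View pics/z6.png

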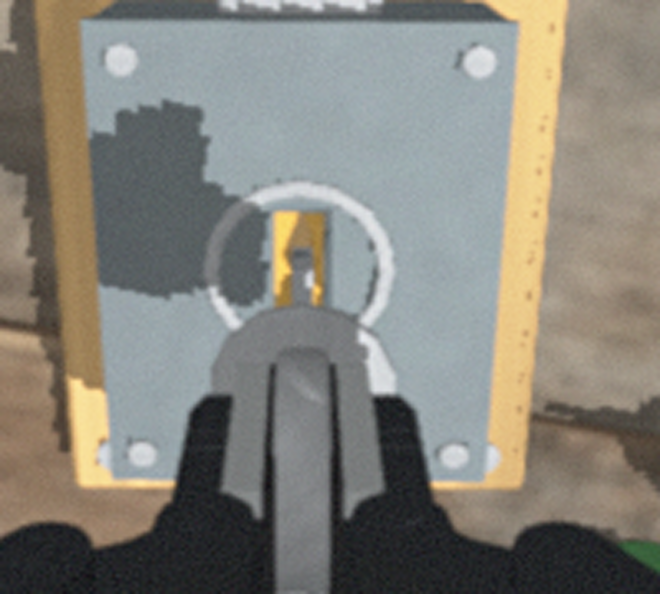

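The blade corner is at crop (302,250). The mouth's near end is at row ~208 with cols 272–330, and the ring spans cols 205–395 with its top at row ~182. Laterally it is centred. Now the fore-aft check.

Run:
```python
from h import *
c=dict(np.load("w6.npz"));t,r,o=tool();f=lambda x,y:(190+x/3.3,150+y/3.3)
for n,q,z in(("tip",(302,248),t[2]-.0602),("mouth end",(301,208),.054),("ring top",(301,182),.054),("ringL",(205,262),.054),("ringR",(396,262),.054),("s1",(120,60),.0545),("s2",(480,61),.0545),("s3",(143,455),.0545),("s4",(455,455),.0545)):
    p=ray(c,*f(*q),z);print(n,r.inv().apply(p-t).round(4),p.round(4))
```

```text
tip [ 0.0127 -0.0012  0.0602] [0.4793 0.3834 0.0724]
mouth end [ 0.0149 -0.0014  0.0786] [0.4772 0.3828 0.054 ]
ring top [ 0.0209 -0.0014  0.0786] [0.4714 0.3816 0.054 ]
ringL [ 0.0021 -0.0228  0.0786] [0.4939 0.3643 0.054 ]
ringR [0.0022 0.0198 0.0786] [0.4855 0.406  0.054 ]
s1 [ 0.0475 -0.039   0.0781] [0.4526 0.3395 0.0545]
s2 [0.0474 0.0356 0.0781] [0.4381 0.4127 0.0545]
s3 [-0.0474 -0.0391  0.0781] [0.5457 0.3581 0.0545]
s4 [-0.0472  0.0354  0.0781] [0.5309 0.4311 0.0545]
```

Converted, 0.018 m is 0.03, 0.016 m is 0.0267.

Call:
steer_hand([
  [0, [0, -0.0007, 0.0133], [0, 0, 0]],
  [0, [0, -0.0007, 0.0267], [0, 0, 0]],
  [0, [0, -0.0007, 0.0267], [0, 0, 0]],
  [0, [0, -0.0007, 0.03], [0, 0, 0]],
  [0, [0, -0.0007, 0.03], [0, 0, 0]],
])

```text
time: 5.82
tool_pos: [0.4905, 0.387, 0.114]
tool_rot: [-0.099, 0.995, -0.0, -0.0]
ft_force: [-0.8, -0.4, -0.6]
gripper_width: 0.091
grasp_force: 59.3
```

Call:
steer_hand([
  [0, [0, 0, 0.0017], [0, 0, 0]],
  [0, [0, 0, 0.0033], [0, 0, 0]],
  [0, [0, 0, 0.005], [0, 0, 0]],
  [0, [0, 0, 0.005], [0, 0, 0]],
])

```text
time: 6.15
tool_pos: [0.4905, 0.3871, 0.1112]
tool_rot: [-0.099, 0.995, 0.0, 0.0]
ft_force: [0.8, -0.0, -0.7]
gripper_width: 0.082
grasp_force: 59.3
```

Converted, 0.002 m is 0.0033, 0.001 m is 0.0017.

Call:
steer_hand([
  [0, [0, 0, 0.0017], [0, 0, 0]],
  [0, [0, 0, 0.0033], [0, 0, 0]],
  [0, [0, 0, 0.0033], [0, 0, 0]],
])

```text
time: 6.4
tool_pos: [0.4905, 0.3871, 0.1092]
tool_rot: [-0.099, 0.995, 0.0, 0.0]
ft_force: [0.0, -0.0, -0.6]
gripper_width: 0.083
grasp_force: 59.3
```

Call:
steer_hand([
  [0, [0, 0, 0], [0, 0, 0.0255]],
  [0, [0, 0, 0], [0, 0, 0.0509]],
  [0, [0, 0, 0], [0, 0, 0.0764]],
  [0, [0, 0, 0], [0, 0, 0.0764]],
])

```text
time: 6.73
tool_pos: [0.4906, 0.3867, 0.1093]
tool_rot: [0.022, 1.0, -0.0, 0.0]
ft_force: [0.7, -0.5, 0.4]
gripper_width: 0.084
grasp_force: 59.3
```

Call:
steer_hand([
  [0, [0, 0, 0.0017], [0, 0, 0]],
  [0, [0, 0, 0.0033], [0, 0, 0]],
  [0, [0, 0, 0.0033], [0, 0, 0]],
])

```text
time: 6.98
tool_pos: [0.4906, 0.3867, 0.1071]
tool_rot: [0.02, 1.0, -0.0, 0.0]
ft_force: [-0.2, -1.8, -0.2]
gripper_width: 0.084
grasp_force: 59.3
```

Converted, 0.003 m is 0.005, 0.002 m is 0.0033.

Call:
steer_hand([
  [0, [0, 0, 0.0017], [0, 0, 0]],
  [0, [0, 0, 0.0033], [0, 0, 0]],
  [0, [0, 0, 0.005], [0, 0, 0]],
  [0, [0, 0, 0.005], [0, 0, 0]],
])

```text
time: 7.32
tool_pos: [0.4906, 0.3868, 0.104]
tool_rot: [0.02, 1.0, -0.0, -0.0]
ft_force: [2.1, -2.4, 0.4]
gripper_width: 0.081
grasp_force: 59.2
```

Converted, 0.0014 m is 0.0023, 0.0007 m is 0.0012.

Call:
steer_hand([
  [0, [0, 0, 0.0012], [0, 0, 0]],
  [0, [0, 0, 0.0023], [0, 0, 0]],
  [0, [0, 0, 0.0023], [0, 0, 0]],
])

```text
time: 7.57
tool_pos: [0.4906, 0.3868, 0.1028]
tool_rot: [0.02, 1.0, -0.0, 0.0]
ft_force: [0.8, -3.2, 1.1]
gripper_width: 0.088
grasp_force: 59.3
```

Call:
steer_hand([
  [0, [0, 0, 0], [0, 0, -0.0255]],
  [0, [0, 0, 0], [0, 0, -0.0509]],
  [0, [0, 0, 0], [0, 0, -0.0764]],
  [0, [0, 0, 0], [0, 0, -0.0764]],
])

```text
time: 7.9
tool_pos: [0.4907, 0.3863, 0.1027]
tool_rot: [-0.1, 0.995, -0.0, -0.0]
ft_force: [1.3, -3.8, -0.9]
gripper_width: 0.086
grasp_force: 59.2
```

Call:
steer_hand([
  [0, [0, 0, 0], [0, 0, -0.0255]],
  [0, [0, 0, 0], [0, 0, -0.0509]],
  [0, [0, 0, 0], [0, 0, -0.0764]],
  [0, [0, 0, 0], [0, 0, -0.0764]],
])

```text
time: 8.23
tool_pos: [0.4907, 0.3863, 0.1027]
tool_rot: [-0.218, 0.976, -0.0, -0.0]
ft_force: [1.1, -4.8, 0.9]
gripper_width: 0.085
grasp_force: 59.3
```

Converted, 0.0022 m is 0.0037, -0.0005 m is -0.0008.

Call:
steer_hand([
  [0, [0, -0.0008, 0.0008], [0, 0, 0]],
  [0, [0, -0.0013, 0.0025], [0, 0, 0]],
  [0, [0, -0.0013, 0.0037], [0, 0, 0]],
  [0, [0, -0.0013, 0.0037], [0, 0, 0]],
])

```text
time: 8.57
tool_pos: [0.4909, 0.3862, 0.1006]
tool_rot: [-0.217, 0.976, -0.0, 0.0]
ft_force: [0.2, -2.9, 1.1]
gripper_width: 0.082
grasp_force: 59.7
```

Converted, 0.002 m is 0.0033, 0.0014 m is 0.0023.

Call:
steer_hand([
  [0, [0, 0, 0.0012], [0, 0, 0]],
  [0, [0, 0, 0.0023], [0, 0, 0]],
  [0, [0, 0, 0.0033], [0, 0, 0]],
  [0, [0, 0, 0.0033], [0, 0, 0]],
])

```text
time: 8.9
tool_pos: [0.4909, 0.3862, 0.0985]
tool_rot: [-0.218, 0.976, -0.0, 0.0]
ft_force: [1.1, -4.1, 2.1]
gripper_width: 0.084
grasp_force: 59.7
```

Converted, 0.003 m is 0.005, 0.002 m is 0.0033.

Call:
steer_hand([
  [0, [0, -0.0008, 0.0017], [0, 0, 0]],
  [0, [0, -0.0008, 0.0033], [0, 0, 0]],
  [0, [0, -0.0008, 0.005], [0, 0, 0]],
  [0, [0, -0.0008, 0.005], [0, 0, 0]],
])

```text
time: 9.23
tool_pos: [0.4909, 0.3861, 0.0954]
tool_rot: [-0.218, 0.976, 0.0, -0.0]
ft_force: [2.2, -2.3, 0.4]
gripper_width: 0.081
grasp_force: 59.5
```

Call:
steer_hand([
  [0, [0, 0, 0.0017], [0, 0, 0]],
  [0, [0, 0, 0.0033], [0, 0, 0]],
  [0, [0, 0, 0.005], [0, 0, 0]],
  [0, [0, 0, 0.005], [0, 0, 0]],
])

```text
time: 9.57
tool_pos: [0.491, 0.3864, 0.0925]
tool_rot: [-0.218, 0.976, 0.0, 0.0]
ft_force: [0.8, -0.5, -1.3]
gripper_width: 0.085
grasp_force: 59.3
```

Converted, 0.24 rad is 0.0764.

Call:
steer_hand([
  [0, [0, 0, 0], [0, 0, 0.0255]],
  [0, [0, 0, 0], [0, 0, 0.0509]],
  [0, [0, 0, 0], [0, 0, 0.0764]],
  [0, [0, 0, 0], [0, 0, 0.0764]],
])

```text
time: 9.9
tool_pos: [0.4911, 0.3858, 0.0925]
tool_rot: [-0.098, 0.995, -0.0, 0.0]
ft_force: [1.5, -2.1, -0.7]
gripper_width: 0.084
grasp_force: 59.2
```

Call:
steer_hand([
  [0, [0, 0, 0.0017], [0, 0, 0]],
  [0, [0, 0, 0.0033], [0, 0, 0]],
  [0, [0, 0, 0.0042], [0, 0, 0]],
  [0, [0, 0, 0.0042], [0, 0, 0]],
])

```text
time: 10.23
tool_pos: [0.4913, 0.3859, 0.0902]
tool_rot: [-0.1, 0.995, 0.0, 0.0]
ft_force: [1.8, -1.3, 1.0]
gripper_width: 0.084
grasp_force: 59.5
```

Depth is about 24 mm. Continuing gently into the plug slot.

Converted, 0.002 m is 0.0033, 0.0014 m is 0.0023.

Call:
steer_hand([
  [0, [0, 0, 0.0012], [0, 0, 0]],
  [0, [0, 0, 0.0023], [0, 0, 0]],
  [0, [0, 0, 0.0033], [0, 0, 0]],
  [0, [0, 0, 0.0033], [0, 0, 0]],
])

```text
time: 10.57
tool_pos: [0.491, 0.3859, 0.088]
tool_rot: [-0.099, 0.995, 0.0, -0.0]
ft_force: [1.5, -2.2, 0.6]
gripper_width: 0.085
grasp_force: 59.4
```

Call:
steer_hand([
  [0, [0, 0, 0.0008], [0, 0, 0]],
  [0, [0, 0, 0.0017], [0, 0, 0]],
  [0, [0, 0, 0.0017], [0, 0, 0]],
])

```text
time: 10.82
tool_pos: [0.4903, 0.3864, 0.0867]
tool_rot: [-0.1, 0.995, 0.0, -0.001]
ft_force: [0.1, 0.5, -3.4]
gripper_width: 0.086
grasp_force: 58.9
```

Converted, 0.003 m is 0.005, 0.002 m is 0.0033.

Call:
steer_hand([
  [0, [0, 0, 0.0017], [0, 0, 0]],
  [0, [0, 0, 0.0033], [0, 0, 0]],
  [0, [0, 0, 0.005], [0, 0, 0]],
  [0, [0, 0, 0.005], [0, 0, 0]],
])

```text
time: 11.15
tool_pos: [0.4907, 0.3861, 0.0839]
tool_rot: [-0.1, 0.995, 0.0, -0.0]
ft_force: [-0.1, -0.2, -0.9]
gripper_width: 0.084
grasp_force: 59.2
```

Call:
steer_hand([
  [0, [0, 0, 0.0017], [0, 0, 0]],
  [0, [0, 0, 0.0033], [0, 0, 0]],
  [0, [0, 0, 0.0042], [0, 0, 0]],
  [0, [0, 0, 0.0042], [0, 0, 0]],
])

```text
time: 11.48
tool_pos: [0.491, 0.3858, 0.0815]
tool_rot: [-0.099, 0.995, -0.0, -0.0]
ft_force: [-0.4, -0.2, 0.2]
gripper_width: 0.084
grasp_force: 59.2
```

Converted, 0.0015 m is 0.0025, 0.001 m is 0.0017.

Call:
steer_hand([
  [0, [0, 0, 0.0008], [0, 0, 0]],
  [0, [0, 0, 0.0017], [0, 0, 0]],
  [0, [0, 0, 0.0025], [0, 0, 0]],
  [0, [0, 0, 0.0025], [0, 0, 0]],
])

```text
time: 11.82
tool_pos: [0.491, 0.3858, 0.0801]
tool_rot: [-0.099, 0.995, -0.0, -0.0]
ft_force: [0.1, 0.7, -0.4]
gripper_width: 0.085
grasp_force: 59.2
```

Call:
steer_hand([
  [0, [0, 0, 0.0007], [0, 0, 0]],
  [0, [0, 0, 0.0013], [0, 0, 0]],
  [0, [0, 0, 0.0013], [0, 0, 0]],
])

```text
time: 12.07
tool_pos: [0.491, 0.3858, 0.0793]
tool_rot: [-0.099, 0.995, -0.0, -0.0]
ft_force: [-0.3, -0.9, -0.6]
gripper_width: 0.081
grasp_force: 59.2
```

Converted, 0.0008 m is 0.0013, 0.0004 m is 0.0007.

Call:
steer_hand([
  [0, [0, 0, 0.0007], [0, 0, 0]],
  [0, [0, 0, 0.0013], [0, 0, 0]],
  [0, [0, 0, 0.0013], [0, 0, 0]],
])

```text
time: 12.32
tool_pos: [0.4911, 0.3859, 0.0792]
tool_rot: [-0.099, 0.995, -0.0, 0.0]
ft_force: [-2.6, -2.1, 5.3]
gripper_width: 0.083
grasp_force: 60.3
```

Careful with the scale: shifts go in shares of 0.6 m and turns go in shares of pi rad. That gives: -0.0005 m is -0.0008, 0.32 rad is 0.1019.

Call:
steer_hand([
  [0, [0, 0, -0.0008], [0, 0, 0]],
  [0, [0, 0, -0.0008], [0, 0, 0.0255]],
  [0, [0, 0, -0.0008], [0, 0, 0.0509]],
  [0, [0, 0, -0.0008], [0, 0, 0.0764]],
  [0, [0, 0, -0.0008], [0, 0, 0.1019]],
])

```text
time: 12.73
tool_pos: [0.4913, 0.3858, 0.0793]
tool_rot: [0.062, 0.998, 0.0, 0.0]
ft_force: [-0.5, -1.2, 1.4]
gripper_width: 0.085
grasp_force: 59.6
```

Call:
steer_hand([
  [0, [0, 0, 0], [0, 0, 0.0255]],
  [0, [0, 0, 0], [0, 0, 0.0509]],
  [0, [0, 0, 0], [0, 0, 0.0764]],
  [0, [0, 0, 0], [0, 0, 0.1019]],
  [0, [0, 0, 0], [0, 0, 0.1273]],
])

```text
time: 13.15
tool_pos: [0.4912, 0.3858, 0.0793]
tool_rot: [0.259, 0.966, 0.0, 0.0]
ft_force: [-0.9, -0.5, 1.6]
gripper_width: 0.086
grasp_force: 59.6
```

Converted, 0.4 rad is 0.1273.

Call:
steer_hand([
  [0, [0, 0, 0], [0, 0, 0.0255]],
  [0, [0, 0, 0], [0, 0, 0.0509]],
  [0, [0, 0, 0], [0, 0, 0.0764]],
  [0, [0, 0, 0], [0, 0, 0.1019]],
  [0, [0, 0, 0], [0, 0, 0.1273]],
])

```text
time: 13.57
tool_pos: [0.4913, 0.3858, 0.0792]
tool_rot: [0.446, 0.895, 0.0, 0.0]
ft_force: [0.4, -0.6, 1.9]
gripper_width: 0.084
grasp_force: 59.6
```

Call:
steer_hand([
  [0, [0, 0, 0], [0, 0, 0.0255]],
  [0, [0, 0, 0], [0, 0, 0.0509]],
  [0, [0, 0, 0], [0, 0, 0.0764]],
  [0, [0, 0, 0], [0, 0, 0.1019]],
  [0, [0, 0, 0], [0, 0, 0.1146]],
])

```text
time: 13.98
tool_pos: [0.4913, 0.3858, 0.0792]
tool_rot: [0.599, 0.801, 0.0, 0.0]
ft_force: [-0.1, -0.6, 2.0]
gripper_width: 0.085
grasp_force: 59.7
```

Call:
steer_hand([
  [0, [0, 0, 0], [0, 0, 0]],
  [0, [0, 0, 0], [0, 0, 0]],
])

```text
time: 14.15
tool_pos: [0.4912, 0.3858, 0.0792]
tool_rot: [0.597, 0.802, 0.0, 0.0]
ft_force: [0.5, -1.7, 1.9]
gripper_width: 0.085
grasp_force: 59.7
```

Run:
```python
from h import *
o=tool()[2];print(o["wrist_torque"],o["joint_positions"][6],2*np.arcsin(o["tool_rot"][0])+2*np.arcsin(.099))
```

```text
[-0.23315297 -0.04522373  0.07603832] -0.1320704905053225 1.477462112674787
```

Converted, 0.07 rad is 0.0223.

Call:
steer_hand([
  [0, [0, 0, 0], [0, 0, 0.0111]],
  [0, [0, 0, 0], [0, 0, 0.0223]],
  [0, [0, 0, 0], [0, 0, 0.0223]],
  [0, [0, 0, 0], [0, 0, 0.0223]],
])

```text
time: 14.48
tool_pos: [0.4913, 0.3859, 0.0793]
tool_rot: [0.624, 0.781, 0.0, 0.0]
ft_force: [0.4, -1.4, 3.4]
gripper_width: 0.081
grasp_force: 59.7
```

Run:
```python
from h import *
o=tool()[2];print(o["wrist_torque"],2*np.arcsin(o["tool_rot"][0])+2*np.arcsin(.099))
c=camrig.read_camera("scene")["image"];f=lambda im,x,y,w,h:cv2.resize(im[y:y+h,x:x+w],(400,300),interpolation=2)
t=camrig.read_camera("top")["image"]
cv2.imwrite("pics/end.png",np.vstack([np.hstack([f(c,315,290,100,75),f(t,85,180,100,75)]),np.hstack([f(c,265,210,80,60),f(camrig.read_camera("wrist")["image"],0,0,560,420)])]))
```

```text
[-0.23915297  0.02101769  0.0320381 ] 1.547282902365412
```

View pics/end.png

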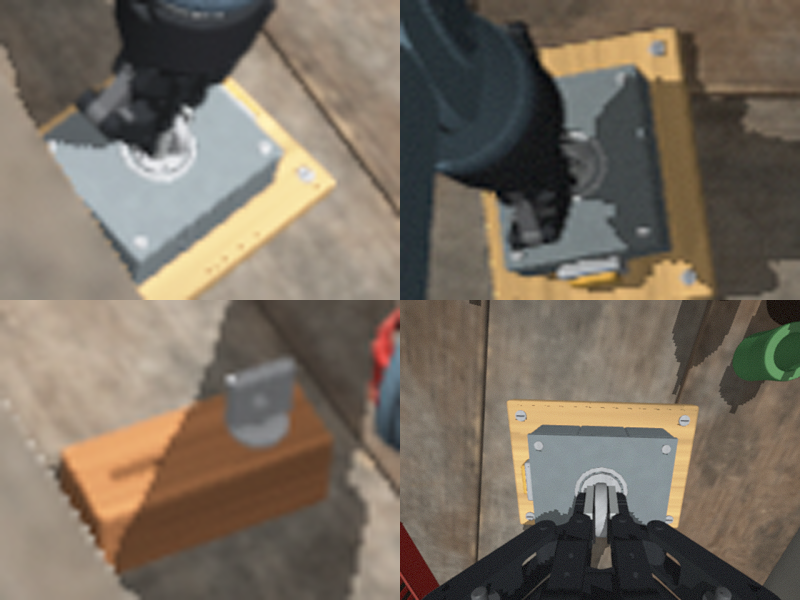

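The collar is down inside the ring, the bolt is nearly fully drawn in, and the square key is untouched. Handing in.

```bash
python3 -c "
from rig import bot, camrig, readout
print(bot.close_job())"
```

```text
the job is handed in; nothing more can be done
None
```

The round key is seated in the lock with its collar down on the face, turned about 1.55 rad clockwise and still gripped with the bolt drawn; the square key was left in place and the job is handed in (no verdict came back).

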